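# Fit the divider panel into the desk organiser

## Task

Three plain plywood panels stand in the slotted stand. Take the widest one (also the tallest) and slide it edgewise down into the pair of vertical guides in the middle of the plywood organiser box until its lower edge rests on the box floor, keeping hold of it until it is all but down rather than dropping it in, then let go. Leave the other two panels standing in their slots.

Things in the scene. Friction and masses are not known exactly. Their poses are not given: they have to be found in the camera images.
- wide_panel_center (a point): centre of the wide panel: loose upright plywood board 140 mm wide (x), 120 tall (z), 9 thick (y), about 95 g; point 60 mm below its top edge. It starts on its lower edge in one of three slots of a fixed wooden stand (which one varies): slots 13 mm wide, 65 mm apart, open at both ends, slot floor 10 mm and slot cheeks 55 mm above the table, so its top 75 mm is clear and it draws straight up.
- guide_seat (a point): the seat: middle of the inner floor (6 mm above table) of a fixed open plywood box, inside 160 (x) by 200 mm (y), rim 80 mm above table. On each end wall (x -80, +80) two ribs 26 mm deep form a vertical slot 13 mm wide in y, flaring over the top 24 mm to a 34 mm mouth. The panel's width goes along x, one end in each slot, 10 mm play per end; seated, its centre is 60 mm above this point, free sliding, no click.
- square_panel_center (a point): centre of the square plywood panel, 90 mm wide, 80 mm tall, 9 mm thick, standing in another slot of the stand; axes as for the wide panel. Too narrow for the guides; stays where it is.
- slim_panel_center (a point): centre of the slim plywood panel, 60 mm wide, 85 mm tall, 9 mm thick, standing in the remaining slot of the stand; axes as for the wide panel. Too narrow for the guides; stays where it is.
Things that resemble listed ones, but are neither listed nor needed, are in the scene too. What is shaped like the part that bears wide_panel_center but blue or purple is not meant.

How it is judged (in metres and radians):
On the way:
1. the wide panel, still held, is down between the guides with its lower edge within 25 mm of the box floor (contact force between the fingers and wide_panel above 0.5 N and x of wide_panel_center in the frame of guide_seat between -0.018 and 0.018 m and y of wide_panel_center in the frame of guide_seat between -0.014 and 0.014 m and z of wide_panel_center in the frame of guide_seat between 0.05 and 0.085 m).
At the end, for the whole second after the job is handed in: The wide panel stands released and at rest in both guides, its lower edge on the box floor (height within 7 mm), its centre within 15 mm along and 10 mm across the guides, upright and in line with the guides to 10 degrees; the other two panels are within 30 mm of where they stood (x of wide_panel_center in the frame of guide_seat between -0.015 and 0.015 m and y of wide_panel_center in the frame of guide_seat between -0.01 and 0.01 m and z of wide_panel_center in the frame of guide_seat between 0.053 and 0.067 m and angle between wide_panel_center's own z axis and vertical below 0.18 rad and angle between the x axis of wide_panel_center and the x axis of guide_seat, either way round below 0.18 rad and linear speed of wide_panel below 0.02 m/s and distance of each of square_panel_center, slim_panel_center from where it was at the start of the episode below 0.03 m); the robot touches nothing.
It fails at once if the square panel is moved more than 30 mm or tipped (distance of square_panel_center from where it was at the start of the episode above 0.03 m or angle between square_panel_center's own z axis and vertical above 0.4 rad).
It fails at once if the slim panel is moved more than 30 mm or tipped (distance of slim_panel_center from where it was at the start of the episode above 0.03 m or angle between slim_panel_center's own z axis and vertical above 0.4 rad).
It also fails if it takes over 32 s, if anything falls off the work surface, if the arm or the gripper's body presses on something with over 40 N, if the wrist force passes 120 N, or if a joint passes its speed limit or range.

## Robot

A 7-joint arm with a two-finger parallel gripper is mounted at the origin on the work surface. World frame = base frame: x ahead of the robot, y to its left, z up, the work surface at z = 0. Lengths are in mm, angles in rad, forces in N, time in s.
With the tool pointing down it reaches from about 425 to 825 mm from the base axis. Payload 3.6 kg.
Tool frame: the origin (TCP) lies between the finger pads; the fingertips stand 11 mm ahead of it and the grasp point (between the pads) lies 8 mm behind it; z points along the fingers, y is the line along which they close (so a half turn about z gives the same grasp; the last joint's range is limited). The gripper opens to 93 mm and grips with 3 to 60 N. Pads are 15 mm wide; open, the fingers measure 128 mm over their backs; the gripper's body (75 mm by 188 mm) begins 65 mm behind the grasp point.
Start: joints at [1.202, 0.615, -0.013, 1.423, 0.008, 1.103, -0.04], TCP at [217.88, -612.365, 229.64] pointing down, gripper open.
Joint ranges: [-3.12, 3.12], [-0.3, 2.06], [-1.34, 1.32], [0.26, 2.42], [-1.36, 4.5], [0.01, 1.98], [-2.84, 2.84]. Speed limits (rad/s): [2.79, 2.79, 3.14, 3.14, 3.14, 3.14, 3.14].

## Interface

Orientations are given as a rotation vector (axis times angle).
In Python, from rig import robot, optics, hand_in, finder gives the robot as it stands.
- The arm moves only by the shell command python3 -m creep 'ROWS'. ROWS is JSON, a list of rows, each a list of 3 entries, a list of its own where there are three numbers: the shift along the tool's x, y, z in units of 0.15 m (1.0 is 0.15 m), then the turn about the tool's z in units of pi/2 rad (1.0 is pi/2 rad), then the closure, from -1 (fully open) to 1 (shut). A call has 1 to 20 rows; each row is the pose to reach, as a shift and turn from the pose commanded when the call began, along the tool's axes at that moment; what a row does not reach only later rows make up. A row lasts 1/12 s, in which the tool goes at most 41.7 mm and 7.16 degrees, less where a joint would pass 70% of its speed; a pose out of reach is approached as far as the arm can. A call with a number of a shift or a turn outside -1 to 1 is refused whole. A call with a gripper value outside its range is refused whole. The fingers move at their own pace and stop on an object; the grip force is fixed at half the most. Time passes only in rows, so rows that repeat a pose let the fingers close. It gives the time, the measured TCP pose, the force, the opening and the grip force at its end, in the units of the state.
- robot.get_obs(): the state, without advancing time (a new reading comes with each control period).
- optics.get_image(name): name is "scene" or "top" or "wrist"; returns (picture, depth): 420x560x3 uint8, blue, green, red; 420x560 float32, mm along the optical axis (not along the pixel's ray), 0 where there is no reading.
- optics.camera_info(name): a dict with "camera_matrix" (3x3 intrinsics, pixels), "world_from_camera" (4x4, takes a point from camera to world coordinates); the wrist camera has in their place "tool_from_camera" (4x4, takes a point from camera to tool coordinates, whose origin is the TCP and whose axes are the flange's). Camera axes: x right, y down, z forward; pixel columns grow to the right and rows downward; lengths in mm; the calibration is good to about 2 mm. A picture is of the moment at which its call begins: read the wrist's pose just before it. camera_info takes no time and is no camera call.
- hand_in(): hands the job in; it is judged then, once.
Trained networks look in the newest picture that a camera, given by its name, has taken for a name from the list of things; names that differ only in an ending like _2 or _b are one class to them, and where a whole thing is asked for, a point or a joint stands for the part that bears it (a point fixed in the world has none). Each returns a list of dicts, best first, with "conf" (0 to 1); they miss things now and then, are a little off and sometimes report something else, mostly with a low value. They report only what shows in the picture. A call takes as long as a camera call. They do not tell look-alikes from the thing itself.
- finder.boxes_of(query, camera): "rect" ([left, top, width, height] as shares, 0 to 1, of the picture: columns of its width, rows of its height, round what is visible of it).
- finder.mark_of(query, camera): "at" ([row, column] as shares, 0 to 1, of the picture: columns of its width, rows of its height: a listed point, or the origin of a listed thing).
The state is a dict: "time": time; "joint_positions": joint angles; "qvel": joint speeds; "joint_torque": joint torques, N m; "tool_pos": TCP position; "ee_rot": TCP orientation; "force": force on the tool from outside, world axes, zero at the start; "torque": the same for the moment, N m; "width": opening from 0.0 (shut) to 1.0 (fully open); "gripper_force": force on a finger pad.
Only numpy, scipy, OpenCV 4.12 (cv2) and the standard library are available. Lean on these libraries where they do the work, as an engineer would, in place of code of your own. Each camera call takes 0.05 s, during which the arm holds its last target. There are 200 camera calls.

## Working session

There is one attempt and no reset: what is moved stays moved. The work goes in short steps, Python scripts to look and compute and a shell command to move; the robot and the scene stay as the last step left them, time stands still between calls to the robot, and variables do not carry over. Pictures are saved under pics/ and viewed, at most 10 in all, crops included, and the job is handed in when it is done.

```bash
mkdir -p pics; cat > h.py <<'E'
import numpy as np,cv2
from rig import robot,optics,hand_in,finder
def world(cam,px,d):
    i=optics.camera_info(cam);K=np.array(i["camera_matrix"])
    p=np.linalg.inv(K)@np.array([px[0],px[1],1.])*d
    if cam!="wrist":T=np.array(i["world_from_camera"])
    return (T@np.append(p,1))[:3]
def cloud(cam,depth):
    i=optics.camera_info(cam);K=np.array(i["camera_matrix"])
    v,u=np.mgrid[0:420,0:560]
    p=np.stack([(u-K[0,2])/K[0,0]*depth,(v-K[1,2])/K[1,1]*depth,depth],-1)
    T=np.array(i["world_from_camera"])
    w=p@T[:3,:3].T+T[:3,3]; w[depth==0]=np.nan
    return w
E
python3 - <<'E'
from h import *
print(robot.get_obs())
for c in("scene","top"):
    im,d=optics.get_image(c);cv2.imwrite(f"pics/{c}.png",im);np.save(f"{c}.npy",d);W=cloud(c,d)
    for q in("wide_panel_center","guide_seat","square_panel_center","slim_panel_center"):
        for r in finder.mark_of(q,c)[:3]:
            v,u=int(r["at"][0]*420),int(r["at"][1]*560);print(c,q,round(r["conf"],2),u,v,W[v,u].round())
E
```

```text
{'time': 0.0, 'joint_positions': array([ 1.20245714,  0.61590603, -0.01262579,  1.42488042,  0.00811324,
        1.10337593, -0.04037183]), 'qvel': array([-0.00072535,  0.00062885, -0.00209936, -0.00028523, -0.00048906,
        0.00050001,  0.00094036]), 'joint_torque': array([ 3.68372230e-04, -4.58935082e+01,  2.09591193e-01, -1.65746766e+01,
       -6.09662128e-02,  2.04953790e-02,  2.49283039e-04]), 'tool_pos': array([ 217.65176039, -611.67851909,  228.49578805]), 'ee_rot': array([-3.09334768e+00, -5.34095526e-01,  7.37118596e-04]), 'force': array([-0.72253693,  0.76397683,  0.82891002]), 'torque': array([-0.01703513,  0.01873425, -0.02233969]), 'gripper_force': 0.0, 'width': 1.000372391810658}
scene wide_panel_center 0.66 345 133 [493. 364.  76.]
scene wide_panel_center 0.57 343 183 [559. 240.  73.]
scene guide_seat 0.9 229 351 [ 555. -182.    4.]
scene square_panel_center 0.86 320 230 [579. 110.  75.]
scene slim_panel_center 0.94 332 205 [569. 174.  80.]
top wide_panel_center 0.83 189 177 [559. 240.  83.]
top wide_panel_center 0.78 197 256 [394. 218. 118.]
top wide_panel_center 0.74 124 209 [490. 364. 118.]
top guide_seat 0.8 381 183 [ 553. -193.    4.]
top square_panel_center 0.62 250 170 [572. 111.  89.]
top slim_panel_center 0.78 219 171 [571. 177.  87.]
```

```bash
python3 - <<'E'
import cv2,numpy as np
a=cv2.imread("pics/scene.png");b=cv2.imread("pics/top.png")
cv2.imwrite("pics/both.png",np.hstack([cv2.resize(x,(400,300)) if 0 else x[:, 70:470] for x in(a,b)]))
E
```

```text
(no output)
```

View pics/both.png

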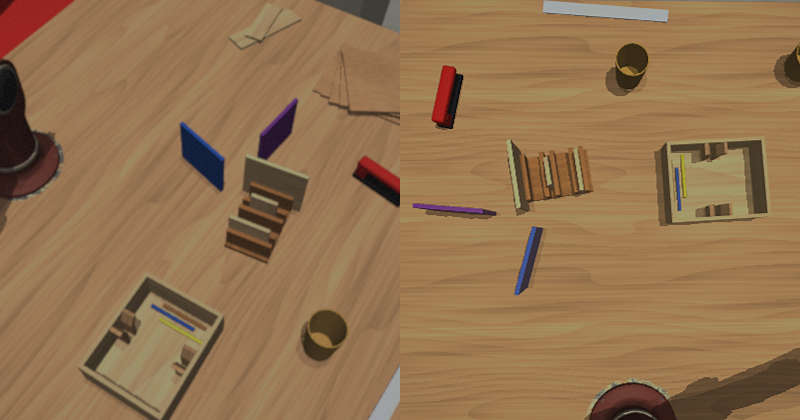

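The top view (right half) shows the wide plywood panel at the left end of the stand (crop ~515,175). Next to it are the slim and then the square panel. The box is at ~715,180, with ribs at its top and bottom walls. The blue and purple panels are decoys. Next I'll fit the poses from depth.

```bash
cat >> h.py <<'E'
def line(P):
    r=cv2.minAreaRect(P[:,:2].astype(np.float32)); return np.round(r[0],1),np.round(r[1],1),round(r[2],1)
E
python3 - <<'E'
from h import *
for c in("top","scene"):
    im=cv2.imread(f"pics/{c}.png").astype(int);W=cloud(c,np.load(f"{c}.npy"));x,y,z=np.moveaxis(W,-1,0)
    nb=im[...,2]>im[...,0]+8
    m=nb&(abs(x-559)<110)&(abs(y-240)<40)&(z>100);P=W[m]
    print(c,"wide",m.sum(),line(P),np.percentile(P[:,2],[2,50,98]).round(1))
    t=P[P[:,2]>np.percentile(P[:,2],98)-6];print(" topedge",len(t),line(t),t.mean(0).round(1))
    m=nb&(abs(x-555)<130)&(abs(y+190)<150)&(z>72)&(z<90);P=W[m]
    print(" box rim",m.sum(),line(P),np.median(P[:,2]).round(1))
    f=W[(abs(x-555)<50)&(abs(y+190)<40)&(z<20)];print(" floor z",np.median(f[:,2]).round(1))
    # ribs: dump points z 35..72 within interior
    m=(abs(x-553)<78)&(abs(y+190)<45)&(z>20)&(z<75);P=W[m]
    for s in(-1,1):
        Q=P[(P[:,0]-553)*s>30]; print(" ribs",s,len(Q),Q.mean(0).round(1),Q.min(0).round(),Q.max(0).round())
E
python3 - <<'E'
import cv2,numpy as np
b=cv2.imread("pics/top.png")
cv2.imwrite("pics/crop.png",np.hstack([cv2.resize(b[130:230,325:450],(500,400),interpolation=2),cv2.resize(b[125:225,165:235],(280,400),interpolation=2)]))
E
```

```text
top wide 466 (array([538.6, 239.1]), array([185.4,  20.8]), 14.1) [102.3 128.3 131.6]
 topedge 326 (array([561., 245.]), array([139.6,   9.8]), 8.8) [559.8 244.5 129.1]
 box rim 1722 (array([ 554.7, -186.7]), array([176.6, 217.5]), 3.0) 78.6
 floor z 5.1
 ribs -1 192 [ 488. -193.   52.] [ 475. -214.   20.] [ 501. -166.   75.]
 ribs 1 193 [ 617.7 -185.5   50.4] [ 607. -205.   20.] [ 631. -161.   75.]
scene wide 783 (array([558.8, 242.8]), array([139.4,  14.7]), 8.5) [101.1 121.3 132.8]
 topedge 280 (array([558.8, 242.5]), array([139.4,  13.9]), 8.7) [559.7 242.2 130.1]
 box rim 2570 (array([ 550.9, -188.2]), array([178.7, 217. ]), 3.0) 79.7
 floor z 6.1
 ribs -1 252 [ 489.9 -190.2   52.2] [ 475. -233.   20.] [ 499. -170.   75.]
 ribs 1 171 [ 616.1 -180.    57. ] [ 605. -200.   21.] [ 629. -160.   75.]
```

View pics/crop.png

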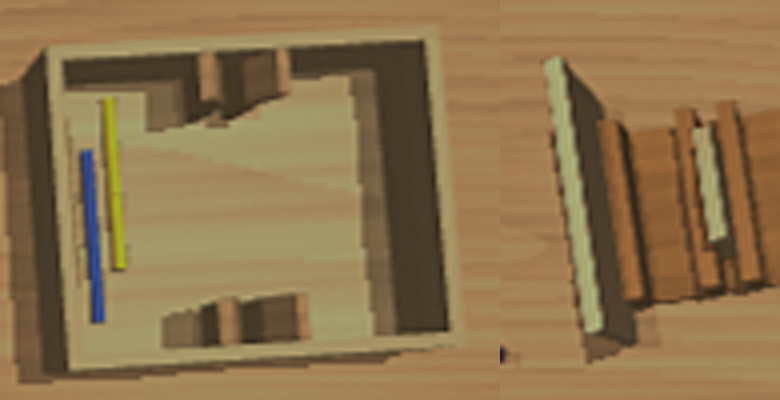

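```bash
cat >> h.py <<'E'
from scipy.spatial.transform import Rotation as R
def go(x,y,z,yaw):
    o=robot.get_obs();Rm=R.from_rotvec(o["ee_rot"]).as_matrix()
    s=Rm.T@(np.array([x,y,z])-o["tool_pos"])/150
    cur=np.degrees(np.arctan2(Rm[1,0],Rm[0,0]))
    t=-((yaw-cur+90)%180-90)/90
    print("t",round(o["time"],2),"pos",o["tool_pos"].round(1),"yaw",cur.round(2),"down",Rm[:,2].round(4),"w",round(o["width"],3),"F",o["force"].round(1),"grip",round(o["gripper_force"],1));print("shift",s.round(4),"turn",round(t,4))
E
python3 - <<'E'
from h import *
go(553,-187,228,8.7)
go(560,243.4,228,8.7)
E
```

```text
t 0.5 pos [ 217.9 -612.4  229.6] yaw 19.59 down [-0.e+00  1.e-04 -1.e+00] w 1.005 F [-0.2  0.5 -0.3] grip 0.0
shift [ 3.0557 -1.9227  0.0108] turn 0.121
t 0.5 pos [ 217.9 -612.4  229.6] yaw 19.59 down [-0.e+00  1.e-04 -1.e+00] w 1.005 F [-0.2  0.5 -0.3] grip 0.0
shift [ 4.0615 -4.6104  0.011 ] turn 0.121
```

```bash
A='[[1,-0.64,0],0,0.05]'; python3 -m creep '[[[1,-0.64,0],0.121,0.05],[[1,-0.64,0],0.121,0.05],[[1,-0.64,0],0.121,0.05],[[1,-0.64,0],0.121,0.05],[[1,-0.64,0],0.121,0.05],[[1,-0.64,0],0.121,0.05]]'
python3 - <<'E'
from h import *
go(553,-187,228,8.7)
E
```

```text
time: 1.0
tool_pos: [331.4, -467.4, 230.0]
ee_rot: [-3.129, -0.253, -0.004]
force: [0.8, -0.5, 0.1]
width: 0.62
gripper_force: 0.0
t 1.0 pos [ 331.4 -467.4  230. ] yaw 9.23 down [ 0.0026  0.0023 -1.    ] w 0.62 F [ 0.8 -0.5  0.1] grip 0.0
shift [ 1.7577 -1.6082  0.0216] turn 0.0059
```

```bash
python3 -m creep '[[[0.9,-0.85,0],0,0.05],[[0.9,-0.85,0],0,0.05],[[0.9,-0.85,0],0,0.05],[[0.9,-0.85,0],0,0.05],[[0.9,-0.85,0],0,0.05],[[0.9,-0.85,0],0,0.05]]'
python3 -m creep '[[[0.8,-0.75,0],0,0.05],[[0.8,-0.75,0],0,0.05],[[0.8,-0.75,0],0,0.05],[[0.8,-0.75,0],0,0.05],[[0.8,-0.75,0],0,0.05],[[0.8,-0.75,0],0,0.05]]'
python3 -m creep '[[[0.3,-1,0],0,0.05],[[0.3,-1,0],0,0.05],[[0.3,-1,0],0,0.05],[[0.3,-1,0],0,0.05],[[0.3,-1,0],0,0.05],[[0.3,-1,0],0,0.05]]'
python3 - <<'E'
from h import *
go(560,243.4,228,8.7)
E
```

```text
time: 1.5
tool_pos: [444.9, -321.2, 229.8]
ee_rot: [-3.13, -0.251, -0.004]
force: [0.2, 0.3, -0.1]
width: 0.474
gripper_force: 0.0
time: 2.0
tool_pos: [543.8, -195.7, 229.4]
ee_rot: [3.132, 0.242, 0.0]
force: [-0.7, -1.2, -0.1]
width: 0.476
gripper_force: 0.0
time: 2.5
tool_pos: [564.5, -42.3, 229.7]
ee_rot: [3.131, 0.238, -0.0]
force: [-0.4, -1.2, 0.1]
width: 0.474
gripper_force: 0.0
t 2.5 pos [564.5 -42.3 229.7] yaw 8.68 down [-1.0e-04 -1.5e-03 -1.0e+00] w 0.474 F [-0.4 -1.2  0.1] grip 0.0
shift [ 0.2577 -1.8871  0.0086] turn -0.0002
```

```bash
python3 -m creep '[[[0.12,-0.94,0],0,0.05],[[0.12,-0.94,0],0,0.05],[[0.12,-0.94,0],0,0.05],[[0.12,-0.94,0],0,0.05],[[0.12,-0.94,0],0,0.05]]'
python3 -m creep '[[[0.12,-0.9,0],0,0.05],[[0.12,-0.9,0],0,0.05],[[0.12,-0.9,0],0,0.05],[[0.12,-0.9,0],0,0.05],[[0.12,-0.9,0],0,0.05],[[0.12,-0.9,0],0,0.05],[[0.12,-0.9,0],0,0.05]]'
python3 - <<'E'
from h import *
o=robot.get_obs();im,d=optics.get_image("wrist");cv2.imwrite("pics/w1.png",im)
i=optics.camera_info("wrist");K=np.array(i["camera_matrix"]);T=np.array(i["tool_from_camera"])
v,u=np.mgrid[0:420,0:560];p=np.stack([(u-K[0,2])/K[0,0]*d,(v-K[1,2])/K[1,1]*d,d],-1)@T[:3,:3].T+T[:3,3]
w=p@R.from_rotvec(o["ee_rot"]).as_matrix().T+o["tool_pos"]
nb=(im[...,2].astype(int)>im[...,0].astype(int)+8)
P=w[nb&(d>0)&(w[...,2]>124)&(w[...,2]<138)&(abs(w[...,1]-243)<40)&(abs(w[...,0]-560)<90)];print(len(P),line(P),P.mean(0).round(1))
go(559.8,243.4,100,8.7)
E
```

```text
time: 2.92
tool_pos: [561.1, 103.4, 229.7]
ee_rot: [-3.131, -0.243, -0.001]
force: [0.1, 0.8, -0.2]
width: 0.474
gripper_force: 0.0
time: 3.5
tool_pos: [560.2, 232.0, 229.6]
ee_rot: [3.13, 0.227, 0.001]
force: [-0.4, 0.7, -0.2]
width: 0.479
gripper_force: 0.0
1939 (array([559.4, 244.6]), array([139.9,   9.1]), 8.7) [564.8 245.3 130. ]
t 3.55 pos [560.  232.4 229.7] yaw 8.3 down [ 7.0e-04 -3.2e-03 -1.0e+00] w 0.475 F [-0.3 -0.5 -0.3] grip 0.0
shift [ 0.0089 -0.0755  0.8643] turn -0.0044
```

View pics/w1.png

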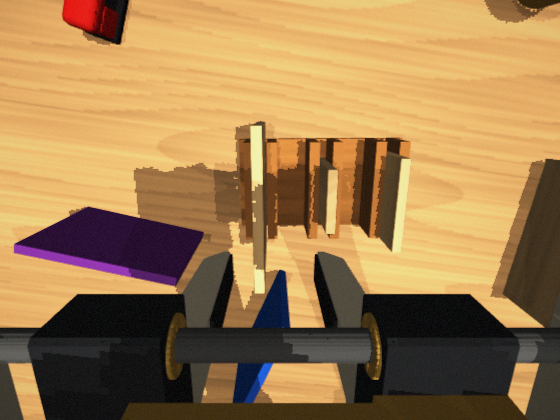

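The wrist view shows the panel edge-on (col ~258, rows 122–292), inside the open fingers once I shift ~12 mm. All three cameras agree on a centre of (559.6, 244) and a top at 130.

```bash
python3 -m creep '[[[0.005,-0.078,0],-0.004,0.05],[[0.005,-0.078,0],-0.004,0.05],[[0.005,-0.078,0.2],-0.004,0.05],[[0.005,-0.078,0.4],-0.004,0.05],[[0.005,-0.078,0.6],-0.004,0.05],[[0.005,-0.078,0.75],-0.004,0.05],[[0.005,-0.078,0.85],-0.004,0.05],[[0.005,-0.078,0.86],-0.004,0.05],[[0.005,-0.078,0.86],-0.004,0.05],[[0.005,-0.078,0.86],-0.004,0.05]]'
python3 - <<'E'
from h import *
go(559.6,244,100,8.7)
E
```

```text
time: 4.38
tool_pos: [558.3, 249.6, 101.8]
ee_rot: [-3.131, -0.248, -0.003]
force: [-0.2, 0.1, 0.5]
width: 0.475
gripper_force: 0.0
t 4.38 pos [558.3 249.6 101.8] yaw 9.06 down [ 0.0019  0.001  -1.    ] w 0.475 F [-0.2  0.1  0.5] grip 0.0
shift [0.0027 0.0383 0.012 ] turn 0.004
```

```bash
python3 -m creep '[[[0.003,0.038,0.01],0.003,0.05],[[0.003,0.038,0.01],0.003,0.05],[[0.003,0.038,0.01],0.003,0.05]]'
python3 - <<'E'
from h import *
go(559.6,244,100,8.7)
E
```

```text
time: 4.63
tool_pos: [559.6, 243.0, 100.2]
ee_rot: [-3.132, -0.239, -0.003]
force: [-0.2, -0.4, 0.0]
width: 0.475
gripper_force: 0.0
t 4.63 pos [559.6 243.  100.2] yaw 8.71 down [ 1.8e-03  3.0e-04 -1.0e+00] w 0.475 F [-0.2 -0.4  0. ] grip 0.0
shift [ 0.0011 -0.0069  0.0015] turn 0.0001
```

```bash
python3 -m creep '[[[0,-0.003,0],0,1],[[0,-0.003,0],0,1],[[0,-0.003,0],0,1],[[0,-0.003,0],0,1],[[0,-0.003,0],0,1],[[0,-0.003,0],0,1],[[0,-0.003,0],0,1],[[0,-0.003,0],0,1]]'
python3 -m creep '[[[0,0,-0.05],0,1],[[0,0,-0.15],0,1],[[0,0,-0.3],0,1],[[0,0,-0.45],0,1],[[0,0,-0.6],0,1],[[0,0,-0.75],0,1],[[0,0,-0.88],0,1],[[0,0,-0.88],0,1],[[0,0,-0.88],0,1]]'
python3 - <<'E'
from h import *
im,d=optics.get_image("wrist");cv2.imwrite("pics/w2.png",im)
go(552.8,-187.4,230,3)
E
```

```text
time: 5.3
tool_pos: [558.7, 244.1, 99.2]
ee_rot: [-3.132, -0.241, 0.0]
force: [-0.1, 1.0, -0.3]
width: 0.092
gripper_force: 30.0
time: 6.05
tool_pos: [559.0, 244.2, 232.1]
ee_rot: [-3.132, -0.24, -0.003]
force: [-0.8, -0.6, -1.3]
width: 0.094
gripper_force: 30.0
t 6.1 pos [558.1 243.8 230.6] yaw 8.78 down [-1.1e-03 -5.0e-04 -1.0e+00] w 0.097 F [ 0.  -1.  -1.1] grip 30.0
shift [-0.474   2.8353  0.0053] turn 0.0643
```

View pics/w2.png

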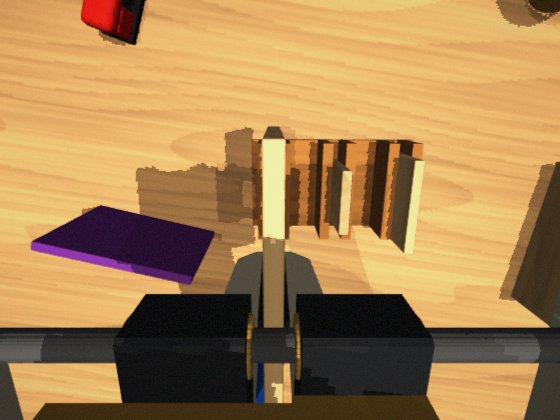

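The panel is held and clear of the stand (edge-on at col ~273), and the other two panels haven't moved. Now I'll carry it to the box.

```bash
python3 -m creep '[[[-0.03,0.2,0],0.064,1],[[-0.08,0.45,0],0.064,1],[[-0.12,0.7,0],0.064,1],[[-0.16,0.95,0],0.064,1],[[-0.16,0.95,0],0.064,1]]'
python3 -m creep '[[[-0.04,0.25,0],0,1],[[-0.08,0.5,0],0,1],[[-0.1,0.75,0],0,1],[[-0.1,0.95,0],0,1],[[-0.1,0.95,0],0,1]]'
python3 - <<'E'
from h import *
go(552.8,-187.4,230,3)
E
```

```text
time: 6.52
tool_pos: [556.0, 87.3, 229.2]
ee_rot: [3.131, 0.06, -0.007]
force: [-0.5, -1.9, -1.6]
width: 0.096
gripper_force: 30.0
time: 6.93
tool_pos: [547.6, -53.3, 229.4]
ee_rot: [3.135, 0.062, -0.006]
force: [-0.7, -0.9, 0.1]
width: 0.099
gripper_force: 30.0
t 6.93 pos [547.6 -53.3 229.4] yaw 2.27 down [-0.004  -0.0065 -1.    ] w 0.099 F [-0.7 -0.9  0.1] grip 30.0
shift [-0.001   0.8949  0.0015] turn -0.0081
```

```bash
python3 -m creep '[[[0,0.25,0],-0.008,1],[[0,0.5,0],-0.008,1],[[0,0.7,0],-0.008,1],[[0,0.88,0],-0.008,1],[[0,0.88,0],-0.008,1],[[0,0.88,0],-0.008,1],[[0,0.88,0],-0.008,1],[[0,0.88,0],-0.008,1]]'
python3 - <<'E'
from h import *
o=robot.get_obs();go(552.8,-187.4,150,3)
for c in("top","scene"):
    im,d=optics.get_image(c);cv2.imwrite(f"pics/{c}2.png",im);W=cloud(c,d);x,y,z=np.moveaxis(W,-1,0)
    # held panel: visible points around the tcp
    m=(abs(x-o["tool_pos"][0])<85)&(abs(y-o["tool_pos"][1])<14)&(z>135)&(z<245);P=W[m]
    print(c,len(P),P.min(0).round(),P.max(0).round())
    for lo,hi in((-80,-25),(25,80)):
        Q=P[(P[:,0]-o["tool_pos"][0]>lo)&(P[:,0]-o["tool_pos"][0]<hi)]
        if len(Q):print("  ",len(Q),np.median(Q,0).round(1),Q.min(0).round(1),Q.max(0).round(1))
a=cv2.imread("pics/scene2.png");b=cv2.imread("pics/top2.png")
cv2.imwrite("pics/both2.png",np.hstack([cv2.resize(a[200:420,140:350],(400,420)),cv2.resize(b[110:260,300:450],(400,420))]))
E
```

```text
time: 7.6
tool_pos: [556.2, -172.8, 230.3]
ee_rot: [-3.138, -0.107, 0.002]
force: [-0.5, -0.2, -1.7]
width: 0.094
gripper_force: 30.0
t 7.6 pos [ 556.2 -172.8  230.3] yaw 3.92 down [-0.0016  0.0021 -1.    ] w 0.094 F [-0.5 -0.2 -1.7] grip 30.0
shift [-0.0286  0.0964  0.5351] turn 0.0103
top 803 [ 489. -179.  140.] [ 628. -162.  245.]
   441 [ 509.  -171.   197.6] [ 488.7 -178.8  141.3] [ 531.  -168.2  244.9]
   219 [ 613.9 -163.9  204.1] [ 581.3 -166.7  165.1] [ 628.3 -161.8  244.1]
scene 994 [ 487. -187.  141.] [ 627. -165.  245.]
   159 [ 501.9 -181.8  176.6] [ 487.4 -183.1  141.5] [ 530.4 -179.5  210.2]
   550 [ 606.8 -174.5  198.3] [ 581.3 -177.1  141.7] [ 626.7 -165.1  245. ]
```

View pics/both2.png

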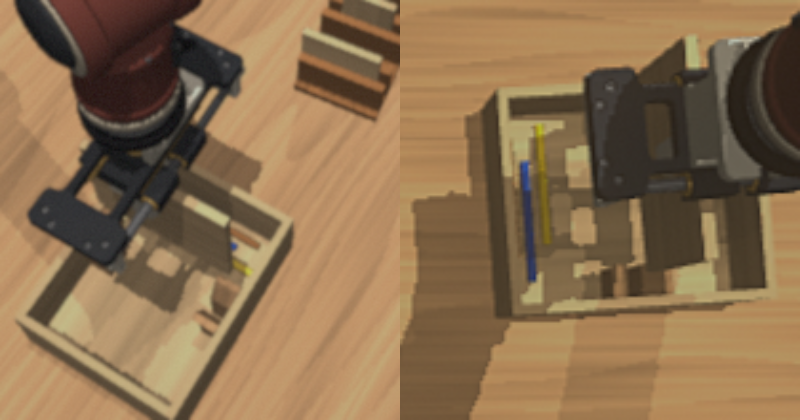

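Left (scene): the panel hangs over the box (~190,210), in line with the guides but about 15 mm to the +y side. Depth puts its x span at 487–627, upright. I'll shift it across, then lower it.

```bash
python3 -m creep '[[[-0.034,0.096,0],0.01,1],[[-0.034,0.096,0],0.01,1],[[-0.034,0.096,0],0.01,1],[[-0.034,0.096,0.15],0.01,1],[[-0.034,0.096,0.33],0.01,1],[[-0.034,0.096,0.33],0.01,1],[[-0.034,0.096,0.33],0.01,1]]'
python3 - <<'E'
from h import *
go(551.5,-187.4,140,3)
E
```

```text
time: 8.28
tool_pos: [551.2, -189.7, 180.8]
ee_rot: [-3.139, -0.078, 0.005]
force: [0.8, 0.1, -0.1]
width: 0.098
gripper_force: 30.0
t 8.28 pos [ 551.2 -189.7  180.8] yaw 2.84 down [-0.0032  0.0012 -1.    ] w 0.098 F [ 0.8  0.1 -0.1] grip 30.0
shift [ 0.0035 -0.0146  0.2719] turn -0.0017
```

```bash
python3 -m creep '[[[0.003,-0.012,0],0,1],[[0.003,-0.012,0.07],0,1],[[0.003,-0.012,0.14],0,1],[[0.003,-0.012,0.21],0,1],[[0.003,-0.012,0.27],0,1],[[0.003,-0.012,0.27],0,1],[[0.003,-0.012,0.27],0,1]]'
python3 - <<'E'
from h import *
go(551.5,-187.4,115,3)
im,d=optics.get_image("wrist");cv2.imwrite("pics/w3.png",im)
E
```

```text
time: 8.87
tool_pos: [551.9, -188.1, 140.2]
ee_rot: [-3.14, -0.078, 0.003]
force: [-0.5, 0.4, -0.9]
width: 0.094
gripper_force: 30.0
t 8.87 pos [ 551.9 -188.1  140.2] yaw 2.84 down [-1.9e-03  6.0e-04 -1.0e+00] w 0.094 F [-0.5  0.4 -0.9] grip 30.0
shift [-0.0024 -0.0047  0.1682] turn -0.0018
```

View pics/w3.png

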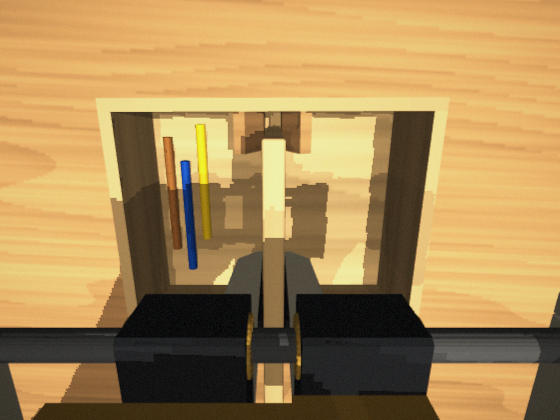

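The panel (col ~273) sits centred between the far ribs (cols 235–310), and there is no contact force. Lowering on.

```bash
python3 -m creep '[[[0,0,0.05],0,1],[[0,0,0.1],0,1],[[0,0,0.15],0,1],[[0,0,0.19],0,1],[[0,0,0.23],0,1],[[0,0,0.23],0,1],[[0,0,0.23],0,1]]'
python3 - <<'E'
from h import *
go(551.5,-187.4,96,3)
E
```

```text
time: 9.5
tool_pos: [552.2, -188.1, 106.1]
ee_rot: [-3.14, -0.078, 0.002]
force: [-0.5, 0.6, -0.3]
width: 0.096
gripper_force: 30.0
t 9.5 pos [ 552.2 -188.1  106.1] yaw 2.85 down [-1.e-03  4.e-04 -1.e+00] w 0.096 F [-0.5  0.6 -0.3] grip 30.0
shift [-0.0045 -0.0048  0.0676] turn -0.0017
```

```bash
python3 -m creep '[[[0,0,0.02],0,1],[[0,0,0.04],0,1],[[0,0,0.055],0,1],[[0,0,0.065],0,1],[[0,0,0.065],0,1],[[0,0,0.065],0,1]]'
python3 -m creep '[[[0,0,0.005],0,1],[[0,0,0.01],0,1],[[0,0,0.01],0,1]]'
```

```text
time: 10.0
tool_pos: [552.5, -188.2, 96.9]
ee_rot: [-3.141, -0.078, 0.0]
force: [0.9, -0.1, -0.8]
width: 0.096
gripper_force: 30.0
time: 10.25
tool_pos: [552.4, -188.2, 95.4]
ee_rot: [-3.141, -0.078, 0.0]
force: [-1.0, -0.2, -1.4]
width: 0.093
gripper_force: 30.0
```

```bash
python3 -m creep '[[[0,0,0],0,0.1],[[0,0,0],0,0.1],[[0,0,0],0,0.1],[[0,0,0],0,0.1],[[0,0,0],0,0.1],[[0,0,0],0,0.1],[[0,0,0],0,0.1],[[0,0,0],0,0.1]]'
python3 -m creep '[[[0,0,-0.1],0,0.1],[[0,0,-0.3],0,0.1],[[0,0,-0.5],0,0.1],[[0,0,-0.7],0,0.1],[[0,0,-0.9],0,0.1],[[0,0,-0.9],0,0.1],[[0,0,-0.9],0,0.1],[[0,0,-0.9],0,0.1]]'
python3 - <<'E'
from h import *
o=robot.get_obs();im,d=optics.get_image("wrist");cv2.imwrite("pics/w4.png",im)
i=optics.camera_info("wrist");K=np.array(i["camera_matrix"]);T=np.array(i["tool_from_camera"])
v,u=np.mgrid[0:420,0:560];p=np.stack([(u-K[0,2])/K[0,0]*d,(v-K[1,2])/K[1,1]*d,d],-1)@T[:3,:3].T+T[:3,3]
w=p@R.from_rotvec(o["ee_rot"]).as_matrix().T+o["tool_pos"]
def P(a,b):return w[(d>0)&(w[...,2]>a)&(w[...,2]<b)&(abs(w[...,1]+187)<125)&(abs(w[...,0]-553)<100)]
for a,b in((118,135),(74,85)):
    Q=P(a,b);print(len(Q),line(Q),Q.mean(0).round(1))
E
```

```text
time: 10.92
tool_pos: [552.5, -188.2, 95.4]
ee_rot: [-3.141, -0.078, -0.0]
force: [0.2, 0.1, 0.2]
width: 0.447
gripper_force: 0.0
time: 11.58
tool_pos: [551.9, -188.0, 229.8]
ee_rot: [-3.14, -0.078, 0.002]
force: [0.1, -0.6, 0.2]
width: 0.448
gripper_force: 0.0
1843 (array([ 553.2, -187.8]), array([139.9,   8.7]), 3.1) [ 558.7 -187.5  126. ]
8269 (array([ 552.3, -187.3]), array([176.9, 216.8]), 3.2) [ 570.7 -186.4   79.6]
```

View pics/w4.png

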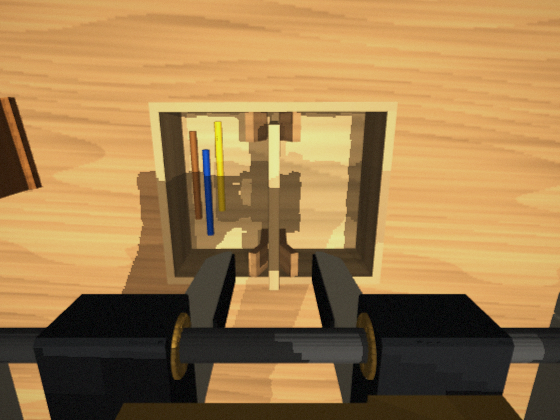

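The panel is seated between both rib pairs (col ~273, rows 122–290). Its top is at 126 mm, its centre is within 1 mm of the box centre, and it is aligned. The arm is clear.

```bash
python3 -c "
from rig import hand_in
print(hand_in())"
```

```text
the job is handed in; nothing more can be done
None
```

The wide panel stands released in the box guides with its lower edge on the floor, about 1 mm from centre and in line with them; the other two panels stayed in their slots, and the job was handed in at about 12 s, with no verdict shown.

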